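# Set the throwing wheel's speed and switch it on

## Robot

A 7-joint arm with a two-finger parallel gripper is mounted at the origin on the work surface. World frame = base frame: x ahead of the robot, y to its left, z up, the work surface at z = 0. Lengths are in m, angles in rad, forces in N, time in s.
With the tool pointing down it reaches from about 0.4 to 0.875 m from the base axis. Payload 19.3 kg.
Tool frame: the origin (TCP) lies on the mounting face of the last link; the fingertips stand 173 mm ahead of it and the grasp point (between the pads) lies 155 mm ahead of it (manip.tip_reach is the distance from the TCP to the fingertips, in m); z points along the fingers, x is the direction in which the jaws open and shut, and the axes are right-handed (so a half turn about z gives the same grasp; the last joint's range is limited). The gripper opens to 85 mm and grips with 20 to 120 N. Pads are 22 mm wide; open, the fingers measure 114 mm over their backs; the gripper's body (76 mm by 85 mm) begins 54 mm behind the grasp point. The pads swing forward as they close: fully open they stand 13 mm farther back than shut.
Start: joints at [1.133, 0.521, -0.036, 1.599, 0.021, 1.021, -0.113], TCP at [0.225, -0.583, 0.405] pointing down, gripper open.
Joint ranges: [-2.91, 2.91], [-0.3, 2.13], [-1.5, 1.42], [0.17, 2.43], [-1.26, 4.41], [0.16, 1.93], [-2.52, 2.52]. Speed limits (rad/s): [1.89, 1.89, 2.39, 2.39, 3.01, 3.01, 3.01].

## Interface

Orientations are given as a 3x3 rotation matrix whose columns are the frame's x, y, z axes.
In Python, from workcell import manip gives the robot as it stands. The module is installed in compiled form; this text tells all that it offers.
- The arm moves only by the tool play_rows, never from a script. Its arguments are lists of equal length, an entry for each row: "xyz": the shift along the tool's x, y, z in mm, a list of three; "angular": the turn, a rotation vector about the tool's x, y, z in rad, a list of three; "hand": the opening, from 0 (shut) to 1 (fully open). In form: {"xyz": [[dx, dy, dz], ...], "angular": [[ax, ay, az], ...], "hand": [hand, ...]}. A call has 1 to 10 rows; each row shifts and turns the commanded pose from where the row before left it, along the tool's axes as they then stand; what a row does not reach is not made up. A row lasts 1/8 s, in which the tool goes at most 62.5 mm and 10.7 degrees, less where a joint would pass 70% of its speed; a pose out of reach is approached as far as the arm can. A call is refused whole if a number of a shift passes 62.5 or a number of a turn 0.188, either way. A call with a gripper value outside its range is refused whole. The fingers move at their own pace and stop on an object; "squeeze" is the grip in N (left out, the last holds). Time passes only in rows, so rows that do not move let the fingers close. It gives the time, the measured TCP pose, the force and the opening at its end, in the units of the state.
- manip.sense(): the state, without advancing time (a new reading comes with each control period).
- manip.read_camera(name): name is "side" or "top" or "wrist"; returns the picture (384x512x3 uint8, red, green, blue); there is no depth.
- manip.camera_info(name): a dict with "camera_matrix" (3x3 intrinsics, pixels), "rvec" (rotation vector, rad) and "tvec" (3), from world to camera coordinates, as OpenCV has them; the wrist camera has in their place "tool_from_camera" (4x4, takes a point from camera to tool coordinates, whose origin is the TCP and whose axes are the tool frame's). Camera axes: x right, y down, z forward; pixel columns grow to the right and rows downward; lengths in m; the calibration is good to about 2 mm. A picture is of the moment at which its call begins: read the wrist's pose just before it. camera_info takes no time and is no camera call.
- manip.hand_in(): hands the job in, once; it reports no verdict.
The state is a dict: "time": time; "joints": joint angles; "qvel": joint speeds; "tau": joint torques, N m; "tcp_pos": TCP position; "eef_rot": TCP orientation; "ft_force": force on the tool from outside, world axes, zero at the start; "wrist_torque": the same for the moment, N m; "gripper_width": finger opening in m.
Only numpy, scipy, OpenCV 4.12 (cv2) and the standard library are available. Lean on these libraries where they do the work, as an engineer would, in place of code of your own. Each camera call takes 0.05 s, during which the arm holds its last target.

## Task

Set the throwing wheel's speed on its grey control box and then switch it on: with a fingertip in the open front of the collar, flick the star-shaped thumbwheel anticlockwise (seen from above), click by click, until the raised bar on it points at the stud on the collar, and do not run past it. After that, push the toggle switch beside it fully over, away from the robot. Only flick and push: the control box must not be lifted or shoved out of place, and everything else on the bench stays where it is.

Things in the scene. Friction and masses are not known exactly. Their poses are not given: they have to be found in the camera images.
- control_box: Loose grey steel control box, about 5 kg, 200 (x) x 360 (y) x 70 mm high, with a flat top (the deck). Origin: centre of its underside, on the bench. Its x axis points away from the robot, y to the left, z up; turned by up to 0.35 rad. The deck carries the star thumbwheel in its collar (axis at x 0, y +85 mm) and the toggle switch (block at x 0, y -65 mm).
- wheel_axis (a point): Centre of the black star thumbwheel, on its upright axis, 14 mm above the deck. Hub: 38 mm radius, 24 mm high. Eight flat radial tabs every 45 degrees, out to 66 mm radius, 8 mm thick, from 4 to 24 mm above the deck. A fixed collar (inner radius 71, outer 77, 24 mm high) surrounds it, open only at the front, for 55 degrees either side of the box's -x direction.
- opening (a point): Middle of the collar's open front, at deck height, 58 mm from the wheel's axis towards the box's -x. On a click one tab stands exactly here, with the gaps between tabs (about 35 mm clear) centred 24 mm to its left and right. A fingertip let down in the left gap to just above the deck and moved straight right (box -y) by about 50 mm turns the wheel one click anticlockwise; then lift it out.
- stud (a point): Tip of the short pointed upright steel stud (12 mm thick, 18 mm high) on the collar's rim, on the side away from the robot: 74 mm from the wheel's axis in the box's +x direction, 111 mm above the bench.
- bar_end (a point): Outer end of the raised bar on the wheel, 64 mm from the axis, 100 mm above the bench: a bright metal bar 66 mm long, 9 mm wide, 6 mm high on top of the hub, running from the centre out along one of the tabs.
- speed_wheel (a joint): Angle of the thumbwheel (rad): 0 when the bar points at the stud, growing anticlockwise seen from above. Clicks lie every 0.785 rad (eight a turn); a sprung ball pulls it into the nearest one when let go (2 to 3 N at the tabs moves it on). It starts 2 to 4 clicks short of 0 (near -1.57, -2.36 or -3.14) and has no stop at 0. A full turn off does not count as 0.
- toggle (a joint): Angle of the toggle switch lever (rad): 0 leaning towards the robot (off, it starts at 0 to 0.12), 1.0 leaning away from it (on, against its stop). It stays where it is left; about 1 to 2 N at the knob moves it.
- toggle_tip (a point): Centre of the black round knob (26 mm in diameter) at the end of the toggle lever, a 10 mm rod, 60 mm from its pivot to here. The pivot is 22 mm above the deck at the box's x 0, y -65 mm; the lever swings about the box's y axis. At 0 the knob is 29 mm towards the box's -x from the pivot, at 1.0 29 mm towards +x, both 145 mm above the bench. Block under it: 70 (x) x 50 (y) x 25 mm high.
- mug: Speckled stoneware mug, 82 mm in diameter, 90 mm high, handle at its +y; origin under its centre. Bystander.
- tub: Green plastic tub with twist cap, 84 mm in diameter, 100 mm high; origin under its centre. Bystander.
- rib: Flat teak rib, 100 x 60 x 6 mm, long along its x; origin under its centre. Bystander.
- pin_tool: Steel pin tool, handle 95 x 10 x 10 mm with a thin pin towards its +x, lying on the deck; origin under the handle's centre. Bystander.
- test_bowl: Small terracotta bowl, 100 mm across, 45 mm high; origin under its centre. Bystander.
- wood_knife: Wooden modelling knife, 160 x 16 x 8 mm, long along its x; origin under its centre. Bystander.

How it is judged:
By the outcome, as a careful person would: the job done as asked, in the order asked, and still so for the second after the job is handed in, with the robot touching nothing.
It also fails if it takes over 51 s, if anything falls off the work surface, if the arm or the gripper's body presses on something with over 40 N, if the wrist force passes 120 N, or if a joint passes its speed limit or range.

## Working session

There is one attempt and no reset: what is moved stays moved. The work goes in short steps, Python scripts to look and compute and a tool call to move; the robot and the scene stay as the last step left them, time stands still between calls to the robot, and variables do not carry over. Pictures are saved under pics/ and viewed, and the job is handed in when it is done.

Besides the shell and the picture viewer there is one more tool, called after ">>>" by a JSON object that holds its "method" and its "body", one argument or row to a line. play_rows: Moves the arm, as the interface text tells. Its arguments: {"type":"object","properties":{"xyz":{"type":"array","items":{"type":"array","items":{"type":"number"}}},"angular":{"type":"array","items":{"type":"array","items":{"type":"number"}}},"hand":{"type":"array","items":{"type":"number"}},"squeeze":{"type":"number"}},"required":["xyz","angular","hand"]}

```bash
mkdir -p pics; python3 - <<'E'
from workcell import manip
import cv2
s=manip.sense();print(s)
print(manip.tip_reach)
for n in ["top","side","wrist"]:
    print(n,manip.camera_info(n))
for n in ["top","side"]:
    cv2.imwrite(f"pics/{n}0.png",cv2.cvtColor(manip.read_camera(n),cv2.COLOR_RGB2BGR))
E
```

```text
{'time': 0.0, 'joints': array([ 1.13280671,  0.52197923, -0.03631739,  1.59999481,  0.02117735,
        1.02111501, -0.11279675]), 'qvel': array([ 7.02837195e-04,  1.59619398e-04, -3.36449144e-04,  2.03816025e-04,
        4.17441035e-05, -2.66535740e-04,  1.85963490e-04]), 'tau': array([-3.18114346e-06, -9.27130437e+01,  1.98009767e+00, -3.69933414e+01,
        1.78544316e-02,  8.52772209e-03, -7.02190459e-05]), 'tcp_pos': array([ 0.22464602, -0.58307806,  0.40415214]), 'eef_rot': array([[ 3.59527842e-01, -9.33134245e-01, -4.60520014e-04],
       [-9.33133698e-01, -3.59528131e-01,  1.01246221e-03],
       [-1.11033306e-03,  6.57183911e-05, -9.99999381e-01]]), 'ft_force': array([ 0.10368661,  0.33223531, -0.03491287]), 'wrist_torque': array([-0.02679547, -0.00445223,  0.01123792]), 'gripper_width': 0.08534275292513678}
0.1734
top {'camera_matrix': array([[406.34219905,   0.        , 257.9536634 ],
       [  0.        , 406.34219905, 194.25671235],
       [  0.        ,   0.        ,   1.        ]]), 'rvec': array([ 2.16824173, -2.13521916,  0.10487936]), 'tvec': array([0.05173174, 0.60447537, 0.95209489])}
side {'camera_matrix': array([[443.56426814,   0.        , 253.81850172],
       [  0.        , 443.56426814, 196.42206624],
       [  0.        ,   0.        ,   1.        ]]), 'rvec': array([ 0.61347081, -2.72352522,  1.09333575]), 'tvec': array([0.53726451, 0.25281196, 1.11439561])}
wrist {'camera_matrix': array([[341.51391925,   0.        , 253.68544565],
       [  0.        , 341.51391925, 191.48274976],
       [  0.        ,   0.        ,   1.        ]]), 'tool_from_camera': array([[ 9.99999423e-01,  6.65088153e-04,  8.43884578e-04,
         6.65483813e-05],
       [-8.74207078e-04,  9.60252823e-01,  2.79130348e-01,
        -7.20777639e-02],
       [-6.24696261e-04, -2.79130925e-01,  9.60252850e-01,
         2.96460027e-02],
       [ 0.00000000e+00,  0.00000000e+00,  0.00000000e+00,
         1.00000000e+00]])}
```

View pics/top0.png

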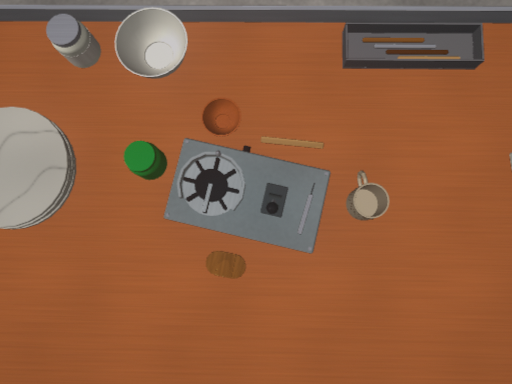

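View pics/side0.png

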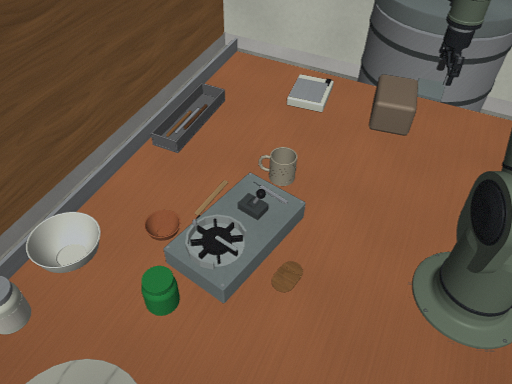

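The top view shows the box centred near (247,195), the wheel at (211,185) with its bar pointing down and slightly left, and the toggle knob at (272,207). I'll enlarge the picture for corner picking.

```bash
python3 - <<'E'
import cv2
im=cv2.imread("pics/top0.png")[125:265,155:340]
cv2.imwrite("pics/top0z.png",cv2.resize(im,None,fx=4.2,fy=4.2,interpolation=cv2.INTER_CUBIC))
im=cv2.imread("pics/side0.png")[165:305,155:315]
cv2.imwrite("pics/side0z.png",cv2.resize(im,None,fx=4.2,fy=4.2,interpolation=cv2.INTER_CUBIC))
E
```

```text
(no output)
```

View pics/top0z.png

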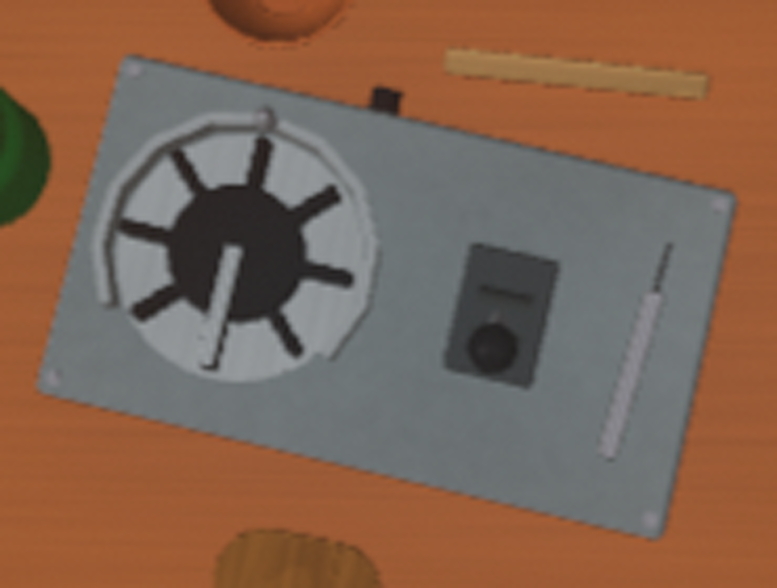

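View pics/side0z.png

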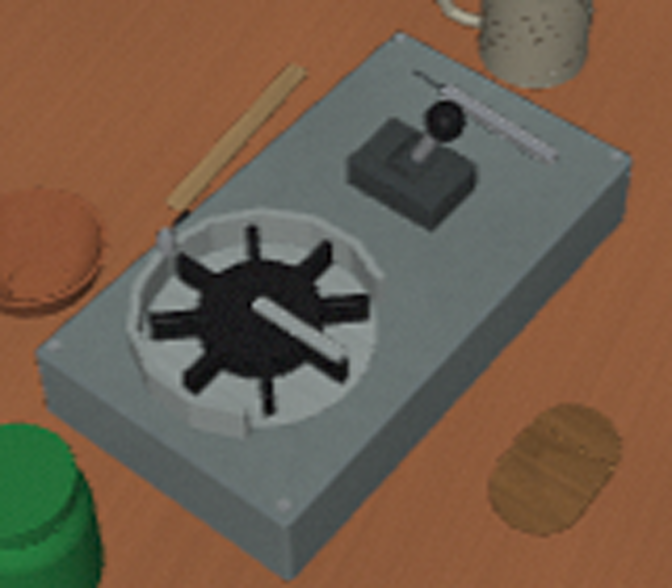

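```bash
cat > h.py <<'E'
import numpy as np,cv2
from workcell import manip
def proj(n,P):
    c=manip.camera_info(n)
    return cv2.projectPoints(np.float64(P).reshape(-1,3),c["rvec"],c["tvec"],c["camera_matrix"],None)[0][:,0]
def ray(n,px,z):
    c=manip.camera_info(n);R=cv2.Rodrigues(c["rvec"])[0];C=-R.T@c["tvec"]
    d=R.T@np.linalg.inv(c["camera_matrix"])@np.array([px[0],px[1],1.]);return C+d*(z-C[2])/d[2]
def b2w(p,P):
    P=np.float64(P).reshape(-1,3);c,s=np.cos(p[2]),np.sin(p[2])
    return np.c_[p[0]+c*P[:,0]-s*P[:,1],p[1]+s*P[:,0]+c*P[:,1],P[:,2]]
E
python3 - <<'E'
from h import *
from scipy.optimize import least_squares
K=np.array([[.1,.18,.07],[.1,-.18,.07],[-.1,-.18,.07],[-.1,.18,.07],[.074,.085,.111],[-.029,-.065,.145]])
T=np.array([[125,57],[735,193],[660,538],[38,390],[264,116],[492,350]])/4.2+[155,125]
S=np.array([[400,35],[630,160],[290,517],[38,355],[165,235],[446,120]])/4.2+[155,165]
for nm,w in (("top",[1,0]),("side",[0,1]),("both",[1,1])):
    f=lambda p:np.r_[w[0]*(proj("top",b2w(p,K))-T).ravel(),w[1]*(proj("side",b2w(p,K))-S).ravel()]
    r=least_squares(f,[.6,0,-.2],loss='soft_l1');print(nm,r.x,np.round(f(r.x).reshape(-1,2),1).tolist())
p=r.x;np.save("p.npy",p)
for nm,px in (("top",np.array([[208,362]])/4.2+[155,125]),("side",np.array([[340,355]])/4.2+[155,165])):
    b=ray(nm,px[0],.1);d=b-b2w(p,[0,.085,.1])[0];print("bar",b,np.hypot(*d[:2]),np.arctan2(d[1],d[0])-p[2])
for n,P in dict(wheel=[0,.085,.084],tip0=[-.058,.109,.074],tip1=[-.058,.059,.074],knob=[-.029,-.065,.145]).items(): print(n,b2w(p,P)[0])
E
```

```text
top [ 0.59959301  0.08522558 -0.213833  ] [[-0.8, -1.7], [1.4, -0.7], [1.2, 0.6], [-1.3, 0.3], [-0.1, -0.4], [-0.1, 1.5], [-0.0, 0.0], [-0.0, -0.0], [0.0, -0.0], [0.0, 0.0], [0.0, -0.0], [0.0, 0.0]]
side [ 0.60106274  0.09498786 -1.24584392] [[0.0, -0.0], [-0.0, 0.0], [-0.0, 0.0], [0.0, -0.0], [0.0, -0.0], [-0.0, 0.0], [-72.4, 18.5], [0.7, 0.7], [79.2, -24.9], [-4.3, -1.0], [14.4, -29.6], [-0.7, 23.5]]
both [ 0.60044231  0.08547944 -0.22337349] [[-0.4, -2.7], [1.6, -0.3], [0.5, 0.9], [-1.6, -0.9], [0.2, -1.1], [-0.4, 1.4], [-88.0, 73.0], [-54.8, -32.8], [82.7, -86.9], [58.6, 39.7], [0.1, -2.6], [1.3, 0.7]]
bar [0.55570737 0.18019398 0.1       ] 0.06465498212411726 3.181016531031243
bar [0.55580019 0.18673966 0.1       ] 0.06607679902157362 3.0832132910763432
wheel [0.61927155 0.16836768 0.084     ]
tip0 [0.56802901 0.20461961 0.074     ]
tip1 [0.55695299 0.15586182 0.074     ]
knob [0.55776395 0.02851842 0.145     ]
```

```bash
python3 - <<'E'
from h import *
from scipy.optimize import least_squares
K=np.array([[.1,.18,.07],[.1,-.18,.07],[-.1,-.18,.07],[-.1,.18,.07],[.074,.085,.111],[-.029,-.065,.145]])
T=np.array([[125,57],[735,193],[660,538],[38,390],[264,116],[492,350]])/4.2+[155,125]
S=np.array([[38,355],[400,35],[630,160],[290,517],[165,235],[446,120]])/4.2+[155,165]
for nm,w in (("top",[1,0]),("side",[0,1]),("both",[1,1])):
    f=lambda p:np.r_[w[0]*(proj("top",b2w(p,K))-T).ravel(),w[1]*(proj("side",b2w(p,K))-S).ravel()]
    r=least_squares(f,[.6,0,-.2],loss='soft_l1');print(nm,r.x,np.round(f(r.x).reshape(-1,2),1).tolist())
p=r.x;np.save("p.npy",p)
for nm,px in (("top",np.array([[208,362]])/4.2+[155,125]),("side",np.array([[340,355]])/4.2+[155,165])):
    b=ray(nm,px[0],.1);d=b-b2w(p,[0,.085,.1])[0];print("bar",b,np.hypot(*d[:2]),np.arctan2(d[1],d[0])-p[2])
for n,P in dict(wheel=[0,.085,.084],tip0=[-.058,.109,.074],tip1=[-.058,.059,.074],knob=[-.029,-.065,.145]).items(): print(n,b2w(p,P)[0])
E
```

```text
top [ 0.59959301  0.08522558 -0.213833  ] [[-0.8, -1.7], [1.4, -0.7], [1.2, 0.6], [-1.3, 0.3], [-0.1, -0.4], [-0.1, 1.5], [-0.0, -0.0], [-0.0, -0.0], [0.0, -0.0], [-0.0, 0.0], [0.0, -0.0], [0.0, 0.0]]
side [ 0.5981367   0.09013639 -0.20589326] [[-0.0, -0.0], [-0.0, -0.0], [-0.0, 0.0], [-0.0, 0.0], [-0.0, 0.0], [-0.0, 0.0], [-1.7, -0.4], [-1.2, -2.0], [1.4, -1.4], [0.0, 3.3], [0.0, -0.5], [1.1, 1.8]]
both [ 0.5995381   0.08608596 -0.21060835] [[-1.4, -1.5], [1.0, -1.0], [1.0, 0.4], [-1.6, 0.6], [-0.6, -0.3], [-0.4, 1.5], [-1.4, -2.1], [-0.7, -2.9], [1.6, -2.3], [-0.1, 1.6], [0.3, -1.9], [1.3, 0.7]]
bar [0.55570737 0.18019398 0.1       ] 0.06257239564353408 3.175710657968949
bar [0.55580019 0.18673966 0.1       ] 0.06395738919390057 3.074528695597095
wheel [0.61730776 0.1692078  0.084     ]
tip0 [0.56560665 0.20480267 0.074     ]
tip1 [0.55515391 0.15590748 0.074     ]
knob [0.55759032 0.0285848  0.145     ]
```

The bar points straight at the robot (about -π), so 4 clicks are needed. Moving over with the gripper shut.

>>> {"method": "play_rows", "body": {
  "xyz": [
    [-11,-53,0],
    [-11,-53,0],
    [-11,-53,0],
    [-11,-53,0],
    [-11,-53,0],
    [-11,-53,0],
    [0,0,0],
    [0,0,0],
    [0,0,0],
    [0,0,0]
  ],
  "angular": [
    [0,0,0],
    [0,0,0],
    [0,0,0],
    [0,0,0],
    [0,0,0],
    [0,0,0],
    [0,0,-0.165],
    [0,0,-0.165],
    [0,0,-0.165],
    [0,0,-0.165]
  ],
  "hand": [0,0,0,0,0,0,0,0,0,0]
}}

```text
time: 1.35
tcp_pos: [0.4977, -0.4072, 0.4043]
eef_rot: [[0.859, -0.512, -0.001], [-0.512, -0.859, 0.0], [-0.001, -0.0, -1.0]]
ft_force: [-0.2, 0.8, -0.0]
gripper_width: -0.0001
```

```bash
cat >> h.py <<'E'
def rem(P,p=None,yaw=None):
    """P: tip target in box frame -> remaining mm in tool axes, tip now in box frame"""
    if p is None:p=np.load("p.npy")
    s=manip.sense();R=s["eef_rot"];tip=s["tcp_pos"]+R[:,2]*manip.tip_reach
    d=b2w(p,P)[0]-tip
    y=np.arctan2(R[1,0],R[0,0]);c,sn=np.cos(p[2]),np.sin(p[2])
    q=tip-[p[0],p[1],0];q=np.array([c*q[0]+sn*q[1],-sn*q[0]+c*q[1],q[2]])
    print("t",round(s["time"],2),"tool mm",np.round(R.T@d*1000,1),"yaw err(want box)",round(p[2]-y,4),"tilt",np.round(R[:2,2],4),"tip box mm",np.round(q*1000,1),"F",np.round(s["ft_force"],1),"Fbox",np.round([c*s["ft_force"][0]+sn*s["ft_force"][1],-sn*s["ft_force"][0]+c*s["ft_force"][1]],1),"w",round(s["gripper_width"],4))
E
python3 -c "
from h import *
rem([-.064,.109,.2])"
```

```text
t 1.35 tool mm [-260.6 -558.6   31.2] yaw err(want box) 0.327 tilt [-0.0006  0.0004] tip box mm [   3.4 -503.7  230.9] F [-0.2  0.8 -0. ] Fbox [-0.4  0.7] w -0.0001
```

>>> {"method": "play_rows", "body": {
  "xyz": [
    [0,0,0],
    [0,0,0],
    [-8,-62,0],
    [-8,-62,0],
    [-8,-62,0],
    [-8,-62,0],
    [-8,-62,0],
    [-8,-62,0],
    [-8,-62,0],
    [-8,-62,0]
  ],
  "angular": [
    [0,0,-0.163],
    [0,0,-0.163],
    [0,0,0],
    [0,0,0],
    [0,0,0],
    [0,0,0],
    [0,0,0],
    [0,0,0],
    [0,0,0],
    [0,0,0]
  ],
  "hand": [0,0,0,0,0,0,0,0,0,0]
}}

```text
time: 2.6
tcp_pos: [0.5419, 0.0926, 0.4046]
eef_rot: [[0.976, -0.216, -0.0], [-0.216, -0.976, -0.0], [0.0, 0.0, -1.0]]
ft_force: [0.3, -0.9, 0.8]
gripper_width: -0.0
```

```bash
cat >> h.py <<'E'
def wshot(f):
    s=manip.sense();im=manip.read_camera("wrist")
    cv2.imwrite(f"pics/{f}.png",cv2.cvtColor(im,cv2.COLOR_RGB2BGR))
    np.savez(f"{f}.npz",R=s["eef_rot"],t=s["tcp_pos"])
def wproj(f,P):
    z=np.load(f"{f}.npz");T=np.eye(4);T[:3,:3]=z["R"];T[:3,3]=z["t"]
    c=manip.camera_info("wrist");M=np.linalg.inv(T@c["tool_from_camera"])
    return cv2.projectPoints(np.float64(P).reshape(-1,3),cv2.Rodrigues(M[:3,:3])[0],M[:3,3],c["camera_matrix"],None)[0][:,0]
E
python3 -c "
from h import *
rem([-.064,.109,.2])
wshot('w1')
im=cv2.imread('pics/w1.png');cv2.imwrite('pics/w1z.png',cv2.resize(im,None,fx=1.5,fy=1.5,interpolation=2))
p=np.load('p.npy');print(wproj('w1',b2w(p,[[.1,.18,.07],[.1,-.18,.07],[-.1,-.18,.07],[-.1,.18,.07],[.074,.085,.111],[-.029,-.065,.145],[0,.085,.1],[-.064,.085,.1]]))*1.5)
"
```

```text
t 2.6 tool mm [  -7.  -114.6   31.2] yaw err(want box) 0.0067 tilt [-0.     -0.0001] tip box mm [-57.8  -5.7 231.2] F [ 0.3 -0.9  0.8] Fbox [ 0.4 -0.8] w -0.0
[[686.04689818 -97.60274011]
 [603.79810232 499.41571985]
 [320.42780942 500.95881503]
 [293.11496213 -95.09092308]
 [649.23114059  95.06650694]
 [436.17848149 408.81189116]
 [491.58310958  97.70393721]
 [364.80208614  98.47531721]]
```

View pics/w1z.png

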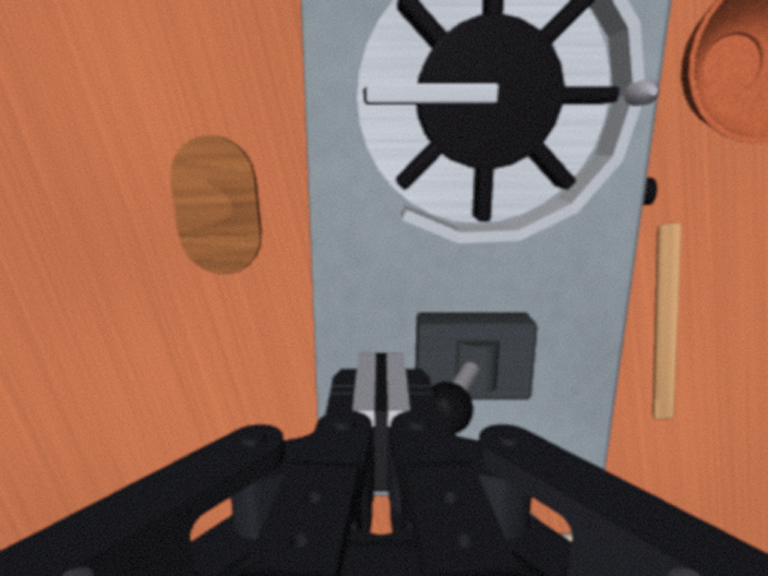

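The wrist view shows the bar end at (366,95) and the stud at (655,92) in 1.5x pixels. That agrees with the fit to about 2-3 mm, and confirms the bar points opposite the stud. I'll apply the small correction and move above the left gap.

>>> {"method": "play_rows", "body": {
  "xyz": [
    [-2,-39,0],
    [-2,-39,0],
    [-2,-39,15],
    [0,0,20],
    [0,0,0]
  ],
  "angular": [
    [0,0,-0.0067],
    [0,0,0],
    [0,0,0],
    [0,0,0],
    [0,0,0]
  ],
  "hand": [0,0,0,0,0]
}}

```text
time: 3.28
tcp_pos: [0.5605, 0.2063, 0.3683]
eef_rot: [[0.978, -0.208, -0.003], [-0.208, -0.978, -0.001], [-0.002, 0.002, -1.0]]
ft_force: [-0.0, -0.1, 1.0]
gripper_width: -0.0
```

```bash
python3 -c "
from h import *
p=np.load('p.npy');p[:2]=b2w(p,[.001,.002,0])[0][:2];np.save('p.npy',p)
rem([-.064,.109,.077])
wshot('w2')
im=cv2.imread('pics/w2.png');cv2.imwrite('pics/w2z.png',cv2.resize(im,None,fx=1.5,fy=1.5,interpolation=2))
p=np.load('p.npy');print(wproj('w2',b2w(p,[[.1,.18,.07],[.1,-.18,.07],[-.1,-.18,.07],[-.1,.18,.07],[.074,.085,.111],[-.029,-.065,.145],[0,.085,.1],[-.064,.085,.1],[-.064,.109,.077]]))*1.5)
"
```

```text
t 3.27 tool mm [  1.   -2.1 117.9] yaw err(want box) -0.0008 tilt [-0.0027 -0.0011] tip box mm [-64.7 107.1 194.9] F [-0.  -0.1  1. ] Fbox [-0.  -0.1] w -0.0
[[707.16630327 135.23854985]
 [613.96334213 671.77132446]
 [328.2312102  670.94893388]
 [308.86488678 134.5318558 ]
 [669.02902854 342.38441529]
 [449.92501613 649.04159458]
 [508.5328581  333.56207829]
 [380.08919729 333.28168468]
 [380.26121628 274.82846723]]
```

View pics/w2z.png

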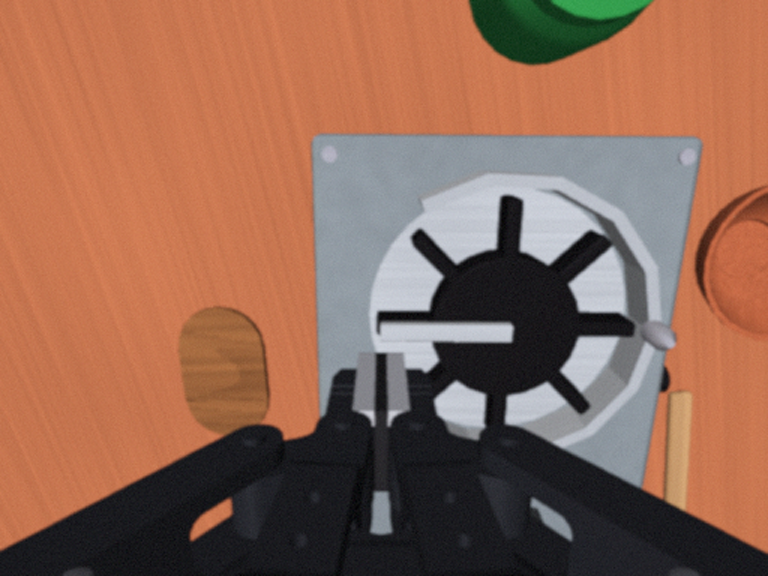

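>>> {"method": "play_rows", "body": {
  "xyz": [
    [1,-2,40],
    [0,0,40],
    [0,0,30],
    [0,0,7],
    [0,0,0]
  ],
  "angular": [
    [0,0,0],
    [0,0,0],
    [0,0,0],
    [0,0,0],
    [0,0,0]
  ],
  "hand": [0,0,0,0,0]
}}

```text
time: 3.95
tcp_pos: [0.5626, 0.208, 0.2537]
eef_rot: [[0.978, -0.209, 0.001], [-0.209, -0.978, 0.0], [0.001, -0.0, -1.0]]
ft_force: [0.0, 0.5, 0.8]
gripper_width: -0.0
```

```bash
python3 -c "
from h import *
rem([-.064,.061,.077])
"
```

```text
t 3.95 tool mm [-1.6 48.6  3.3] yaw err(want box) 0.0003 tilt [0.0008 0.0002] tip box mm [-62.4 109.6  80.3] F [0.  0.5 0.8] Fbox [-0.1  0.5] w -0.0
```

>>> {"method": "play_rows", "body": {
  "xyz": [
    [-1,7,2],
    [0,7,0],
    [0,7,0],
    [0,7,0],
    [0,7,0],
    [0,7,0],
    [0,6,0],
    [0,0,0]
  ],
  "angular": [
    [0,0,0],
    [0,0,0],
    [0,0,0],
    [0,0,0],
    [0,0,0],
    [0,0,0],
    [0,0,0],
    [0,0,0]
  ],
  "hand": [0,0,0,0,0,0,0,0]
}}

```text
time: 4.95
tcp_pos: [0.5512, 0.1609, 0.2507]
eef_rot: [[0.978, -0.209, -0.0], [-0.209, -0.978, -0.0], [-0.0, 0.0, -1.0]]
ft_force: [0.2, -1.1, -0.4]
gripper_width: -0.0001
```

```bash
python3 -c "
from h import *
rem([-.064,.061,.077])
wshot('w3')
im=cv2.imread('pics/w3.png');cv2.imwrite('pics/w3z.png',cv2.resize(im,None,fx=1.5,fy=1.5,interpolation=2))
"
```

```text
t 4.95 tool mm [-0.1 -0.   0.3] yaw err(want box) 0.0003 tilt [-0.0001 -0.0002] tip box mm [-63.9  61.   77.3] F [ 0.2 -1.1 -0.4] Fbox [ 0.5 -1. ] w -0.0001
```

View pics/w3z.png

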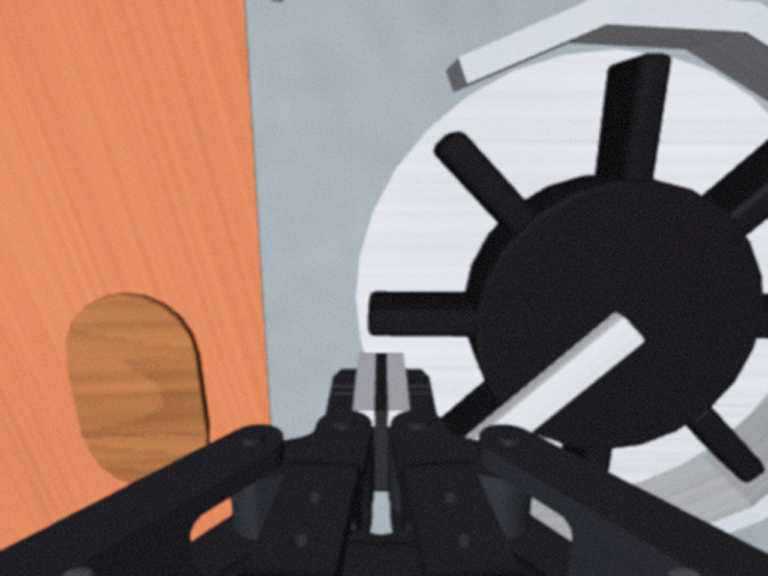

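One clean click: the bar now sits 45° round, and the tabs are aligned with a new tab at (420,313). Repeating the cycle.

>>> {"method": "play_rows", "body": {
  "xyz": [
    [0,0,-25],
    [0,0,-25],
    [0,0,0],
    [0,-24,0],
    [0,-24,0],
    [0,0,0],
    [0,0,25],
    [0,0,25],
    [0,0,0]
  ],
  "angular": [
    [0,0,0],
    [0,0,0],
    [0,0,0],
    [0,0,0],
    [0,0,0],
    [0,0,0],
    [0,0,0],
    [0,0,0],
    [0,0,0]
  ],
  "hand": [0,0,0,0,0,0,0,0,0]
}}

```text
time: 6.12
tcp_pos: [0.5606, 0.2076, 0.2489]
eef_rot: [[0.978, -0.209, -0.003], [-0.209, -0.978, -0.002], [-0.003, 0.002, -1.0]]
ft_force: [-0.0, -0.3, 0.3]
gripper_width: -0.0003
```

>>> {"method": "play_rows", "body": {
  "xyz": [
    [0,7,0],
    [0,7,0],
    [0,7,0],
    [0,7,0],
    [0,7,0],
    [0,7,0],
    [0,6,0],
    [0,0,0]
  ],
  "angular": [
    [0,0,0],
    [0,0,0],
    [0,0,0],
    [0,0,0],
    [0,0,0],
    [0,0,0],
    [0,0,0],
    [0,0,0]
  ],
  "hand": [0,0,0,0,0,0,0,0]
}}

```text
time: 7.12
tcp_pos: [0.5512, 0.1609, 0.2507]
eef_rot: [[0.978, -0.209, -0.0], [-0.209, -0.978, -0.0], [-0.0, 0.0, -1.0]]
ft_force: [0.8, 0.6, 0.2]
gripper_width: 0.0003
```

```bash
python3 -c "
from h import *
rem([-.064,.061,.077])
wshot('w4')
im=cv2.imread('pics/w4.png');cv2.imwrite('pics/w4z.png',cv2.resize(im,None,fx=1.5,fy=1.5,interpolation=2))
"
```

```text
t 7.12 tool mm [-0.1 -0.   0.3] yaw err(want box) 0.0003 tilt [-0.0001 -0.0003] tip box mm [-63.9  61.   77.3] F [0.8 0.6 0.2] Fbox [0.7 0.8] w 0.0003
```

View pics/w4z.png

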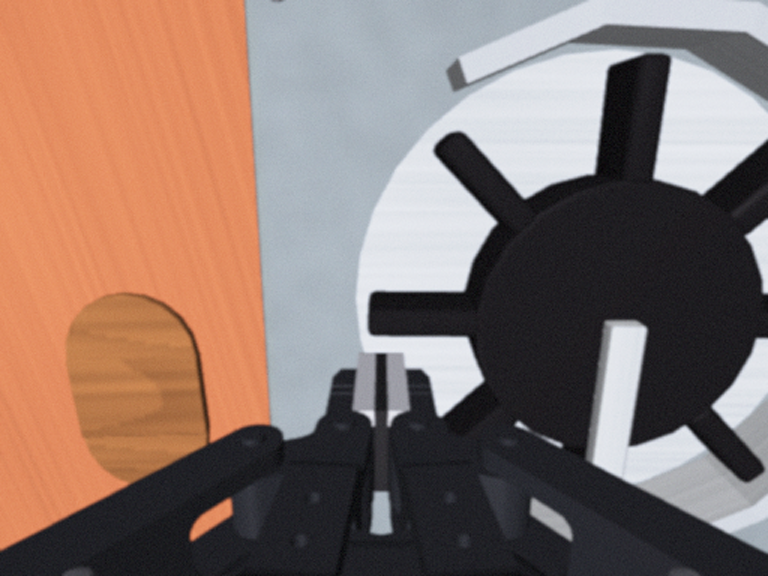

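The second click is done: the bar points right (box -y), and the box hasn't moved. Third.

>>> {"method": "play_rows", "body": {
  "xyz": [
    [0,0,-25],
    [0,0,-25],
    [0,0,0],
    [0,-24,0],
    [0,-24,0],
    [0,0,0],
    [0,0,25],
    [0,0,25],
    [0,0,0]
  ],
  "angular": [
    [0,0,0],
    [0,0,0],
    [0,0,0],
    [0,0,0],
    [0,0,0],
    [0,0,0],
    [0,0,0],
    [0,0,0],
    [0,0,0]
  ],
  "hand": [0,0,0,0,0,0,0,0,0]
}}

```text
time: 8.3
tcp_pos: [0.5606, 0.2076, 0.2489]
eef_rot: [[0.978, -0.209, -0.003], [-0.209, -0.978, -0.002], [-0.003, 0.002, -1.0]]
ft_force: [-0.3, 0.4, 0.1]
gripper_width: -0.0001
```

>>> {"method": "play_rows", "body": {
  "xyz": [
    [0,7,0],
    [0,7,0],
    [0,7,0],
    [0,7,0],
    [0,7,0],
    [0,7,0],
    [0,6,0],
    [0,0,0]
  ],
  "angular": [
    [0,0,0],
    [0,0,0],
    [0,0,0],
    [0,0,0],
    [0,0,0],
    [0,0,0],
    [0,0,0],
    [0,0,0]
  ],
  "hand": [0,0,0,0,0,0,0,0]
}}

```text
time: 9.3
tcp_pos: [0.5512, 0.1609, 0.2507]
eef_rot: [[0.978, -0.209, -0.0], [-0.209, -0.978, -0.0], [-0.0, 0.0, -1.0]]
ft_force: [0.8, -0.3, 0.5]
gripper_width: 0.0002
```

```bash
python3 -c "
from h import *
rem([-.064,.061,.077])
wshot('w5')
im=cv2.imread('pics/w5.png');cv2.imwrite('pics/w5z.png',cv2.resize(im,None,fx=1.5,fy=1.5,interpolation=2))
"
```

```text
t 9.3 tool mm [-0.1  0.   0.3] yaw err(want box) 0.0003 tilt [-0.0001 -0.0002] tip box mm [-63.9  61.   77.3] F [ 0.8 -0.3  0.5] Fbox [ 0.9 -0.1] w 0.0002
```

View pics/w5z.png

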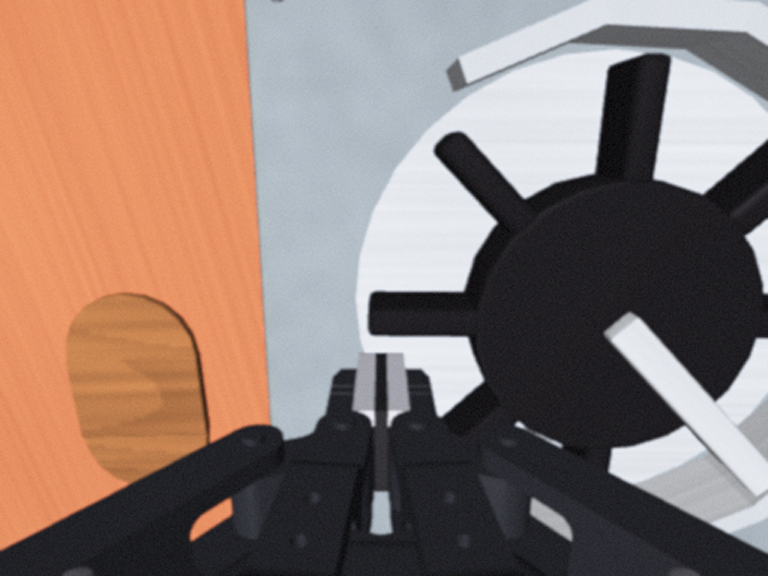

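Third click done (the bar points away and to the right, 45° short of the stud). Fourth and last.

>>> {"method": "play_rows", "body": {
  "xyz": [
    [0,0,-25],
    [0,0,-25],
    [0,0,0],
    [0,-24,0],
    [0,-24,0],
    [0,0,0],
    [0,0,25],
    [0,0,25],
    [0,0,0]
  ],
  "angular": [
    [0,0,0],
    [0,0,0],
    [0,0,0],
    [0,0,0],
    [0,0,0],
    [0,0,0],
    [0,0,0],
    [0,0,0],
    [0,0,0]
  ],
  "hand": [0,0,0,0,0,0,0,0,0]
}}

```text
time: 10.48
tcp_pos: [0.5606, 0.2076, 0.2489]
eef_rot: [[0.978, -0.209, -0.003], [-0.209, -0.978, -0.002], [-0.003, 0.002, -1.0]]
ft_force: [-1.1, -0.8, 0.2]
gripper_width: 0.0001
```

>>> {"method": "play_rows", "body": {
  "xyz": [
    [0,7,0],
    [0,7,0],
    [0,7,0],
    [0,7,0],
    [0,7,0],
    [0,7,0],
    [0,6,0],
    [0,0,0]
  ],
  "angular": [
    [0,0,0],
    [0,0,0],
    [0,0,0],
    [0,0,0],
    [0,0,0],
    [0,0,0],
    [0,0,0],
    [0,0,0]
  ],
  "hand": [0,0,0,0,0,0,0,0]
}}

```text
time: 11.48
tcp_pos: [0.5512, 0.1609, 0.2507]
eef_rot: [[0.978, -0.209, -0.0], [-0.209, -0.978, -0.0], [-0.0, 0.0, -1.0]]
ft_force: [-0.7, 0.0, -0.3]
gripper_width: -0.0001
```

>>> {"method": "play_rows", "body": {
  "xyz": [
    [0,0,-30],
    [0,0,-40],
    [0,0,-40],
    [0,0,-30],
    [0,0,0]
  ],
  "angular": [
    [0,0,0],
    [0,0,0],
    [0,0,0],
    [0,0,0],
    [0,0,0]
  ],
  "hand": [0,0,0,0,0]
}}

```text
time: 12.1
tcp_pos: [0.5515, 0.1618, 0.3928]
eef_rot: [[0.978, -0.209, 0.004], [-0.209, -0.978, 0.001], [0.003, -0.002, -1.0]]
ft_force: [0.5, 1.2, -1.5]
gripper_width: 0.0003
```

```bash
python3 -c "
from h import *
rem([-.075,-.065,.135])
wshot('w6')
im=cv2.imread('pics/w6.png');cv2.imwrite('pics/w6z.png',cv2.resize(im,None,fx=1.5,fy=1.5,interpolation=2))
cv2.imwrite('pics/side6.png',cv2.cvtColor(manip.read_camera('side'),cv2.COLOR_RGB2BGR))
im=cv2.imread('pics/side6.png')[165:305,155:315]
cv2.imwrite('pics/side6z.png',cv2.resize(im,None,fx=4.2,fy=4.2,interpolation=2))
"
```

```text
t 12.1 tool mm [-12.1 127.5  84.2] yaw err(want box) -0.0004 tilt [0.0035 0.0011] tip box mm [-63.2  62.4 219.4] F [ 0.5  1.2 -1.5] Fbox [0.2 1.3] w 0.0003
```

View pics/w6z.png

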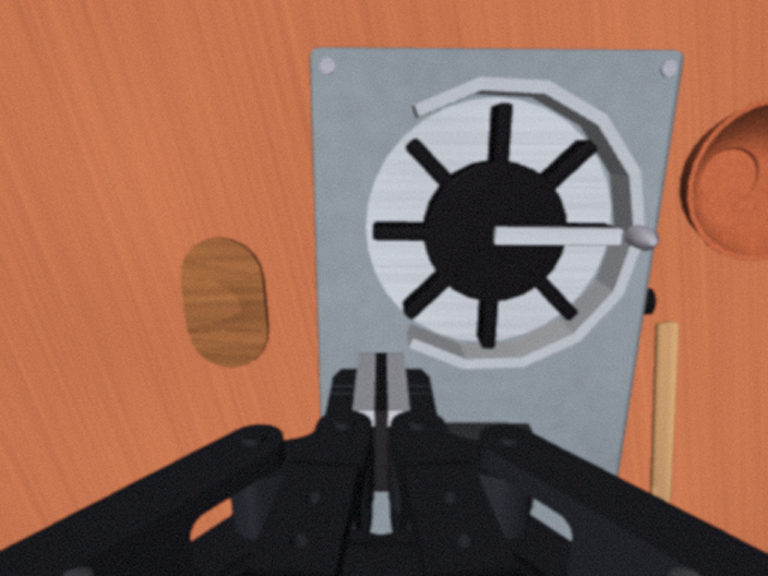

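View pics/side6z.png

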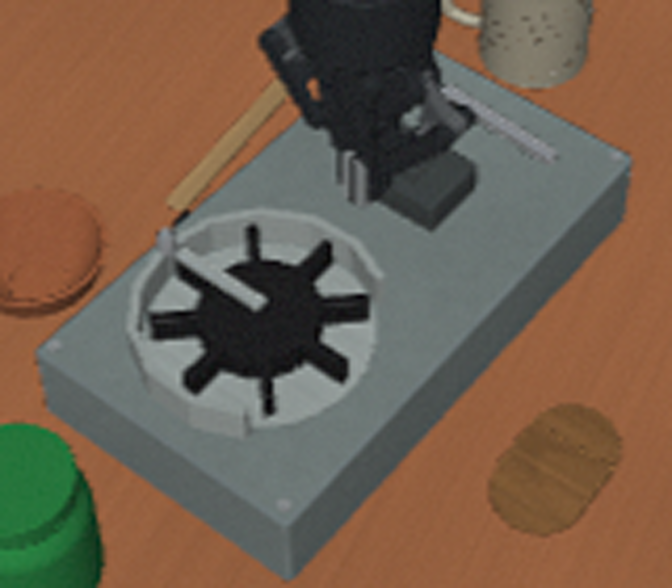

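The bar points exactly at the stud, and the box corners haven't moved. Next, the toggle: approach behind the knob.

>>> {"method": "play_rows", "body": {
  "xyz": [
    [-9,43,0],
    [-9,43,0],
    [0,42,0],
    [0,0,40],
    [0,0,40],
    [0,0,9],
    [0,0,0]
  ],
  "angular": [
    [0,0,0],
    [0,0,0],
    [0,0,0],
    [0,0,0],
    [0,0,0],
    [0,0,0],
    [0,0,0]
  ],
  "hand": [0,0,0,0,0,0,0]
}}

```text
time: 13.08
tcp_pos: [0.5069, 0.0403, 0.3016]
eef_rot: [[0.978, -0.208, -0.001], [-0.208, -0.978, 0.0], [-0.001, 0.0, -1.0]]
ft_force: [0.5, -0.2, -0.1]
gripper_width: 0.0003
```

```bash
python3 -c "
from h import *
rem([.0,-.065,.130])
wshot('w7')
im=cv2.imread('pics/w7.png');cv2.imwrite('pics/w7z.png',cv2.resize(im,None,fx=1.5,fy=1.5,interpolation=2))
"
```

```text
t 13.07 tool mm [82.2 -1.1 -1.9] yaw err(want box) -0.0008 tilt [-0.0011  0.0001] tip box mm [-82.2 -66.2 128.2] F [ 0.5 -0.2 -0.1] Fbox [ 0.5 -0.1] w 0.0003
```

View pics/w7z.png

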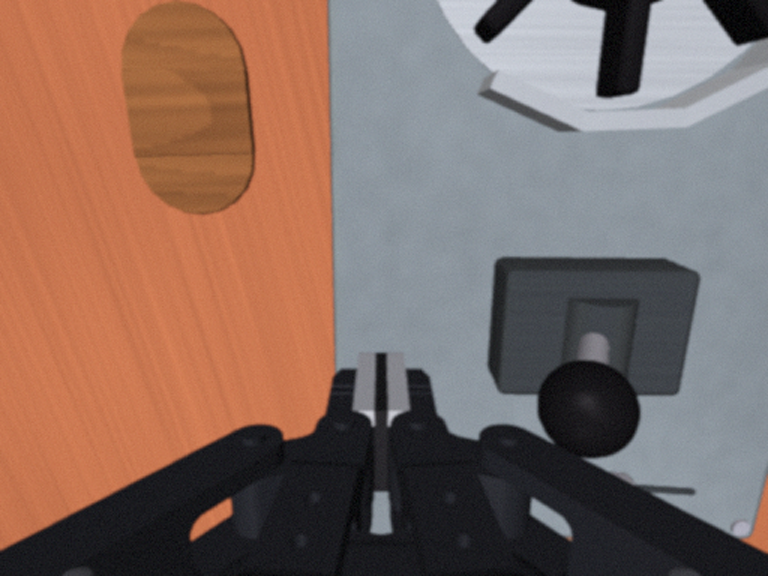

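The knob at (588,408) lies straight ahead of the fingers in the +x direction. Pushing over gently.

>>> {"method": "play_rows", "body": {
  "xyz": [
    [8,0,-1],
    [8,0,-1],
    [8,0,0],
    [8,0,0],
    [8,0,0],
    [8,0,0],
    [8,0,0],
    [8,0,0],
    [8,0,0],
    [0,0,0]
  ],
  "angular": [
    [0,0,0],
    [0,0,0],
    [0,0,0],
    [0,0,0],
    [0,0,0],
    [0,0,0],
    [0,0,0],
    [0,0,0],
    [0,0,0],
    [0,0,0]
  ],
  "hand": [0,0,0,0,0,0,0,0,0,0]
}}

```text
time: 14.38
tcp_pos: [0.5778, 0.0248, 0.3036]
eef_rot: [[0.978, -0.209, 0.0], [-0.209, -0.978, 0.0], [0.0, -0.0, -1.0]]
ft_force: [-0.2, 0.1, -0.4]
gripper_width: 0.0003
```

```bash
python3 -c "
from h import *
rem([.0,-.065,.130])
wshot('w8')
im=cv2.imread('pics/w8.png');cv2.imwrite('pics/w8z.png',cv2.resize(im,None,fx=1.5,fy=1.5,interpolation=2))
"
```

```text
t 14.38 tool mm [ 9.4 -1.4  0.2] yaw err(want box) -0.0 tilt [0.0002 0.0002] tip box mm [ -9.4 -66.4 130.2] F [-0.2  0.1 -0.4] Fbox [-0.3  0.1] w 0.0003
```

View pics/w8z.png

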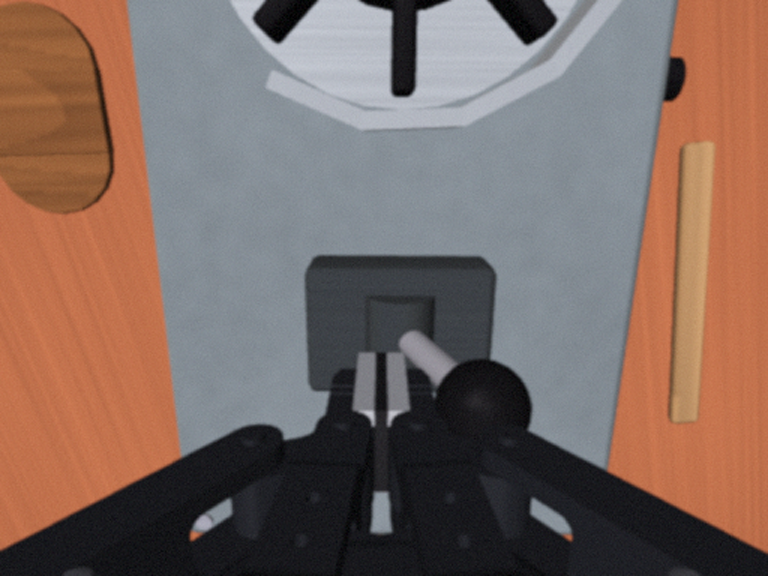

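>>> {"method": "play_rows", "body": {
  "xyz": [
    [3,0,0],
    [3,0,0],
    [2,0,0],
    [0,0,0]
  ],
  "angular": [
    [0,0,0],
    [0,0,0],
    [0,0,0],
    [0,0,0]
  ],
  "hand": [0,0,0,0]
}}

```text
time: 14.92
tcp_pos: [0.5853, 0.0232, 0.3037]
eef_rot: [[0.978, -0.209, 0.0], [-0.209, -0.978, 0.0], [0.0, -0.0, -1.0]]
ft_force: [0.4, 0.4, -0.7]
gripper_width: 0.0001
```

>>> {"method": "play_rows", "body": {
  "xyz": [
    [1,0,0],
    [1,0,0],
    [0,0,0]
  ],
  "angular": [
    [0,0,0],
    [0,0,0],
    [0,0,0]
  ],
  "hand": [0,0,0]
}}

```text
time: 15.3
tcp_pos: [0.587, 0.0228, 0.3036]
eef_rot: [[0.978, -0.209, -0.0], [-0.209, -0.978, -0.0], [-0.0, 0.0, -1.0]]
ft_force: [-2.2, -0.1, -1.1]
gripper_width: -0.0001
```

```bash
python3 -c "
from h import *
rem([.0,-.065,.130])"
```

```text
t 15.3 tool mm [ 0.1 -1.5  0.2] yaw err(want box) -0.0003 tilt [-0.0003 -0.    ] tip box mm [-1.000e-01 -6.650e+01  1.302e+02] F [-2.2 -0.1 -1.1] Fbox [-2.1 -0.6] w -0.0001
```

>>> {"method": "play_rows", "body": {
  "xyz": [
    [1,0,0],
    [0,0,0]
  ],
  "angular": [
    [0,0,0],
    [0,0,0]
  ],
  "hand": [0,0]
}}

```text
time: 15.55
tcp_pos: [0.5876, 0.0228, 0.3035]
eef_rot: [[0.978, -0.209, -0.002], [-0.209, -0.978, -0.0], [-0.002, 0.0, -1.0]]
ft_force: [-7.1, 1.8, 1.4]
gripper_width: 0.0003
```

```bash
python3 -c "
from h import *
rem([.0,-.065,.130])
wshot('w9')
im=cv2.imread('pics/w9.png');cv2.imwrite('pics/w9z.png',cv2.resize(im,None,fx=1.5,fy=1.5,interpolation=2))
p=np.load('p.npy')
for a in (.9,.95,1.0):
  t=a-.5; print(a,wproj('w9',b2w(p,[.06*np.sin(t)/1,-.065,.092+.06*np.cos(t)]))*1.5)
rem([.0,-.065,.130])
"
```

```text
t 15.55 tool mm [-0.3 -1.4  0.1] yaw err(want box) -0.0005 tilt [-0.0016 -0.0001] tip box mm [  0.3 -66.4 130.1] F [-7.1  1.8  1.4] Fbox [-7.3  0.3] w 0.0003
0.9 [[460.27807412 403.03516202]]
0.95 [[469.4515434  400.83702015]]
1.0 [[478.15271888 398.43933736]]
t 15.6 tool mm [-0.3 -1.5  0.1] yaw err(want box) -0.0005 tilt [-0.0016 -0.    ] tip box mm [  0.3 -66.5 130.1] F [-6.5  1.8  1. ] Fbox [-6.7  0.4] w 0.0001
```

View pics/w9z.png

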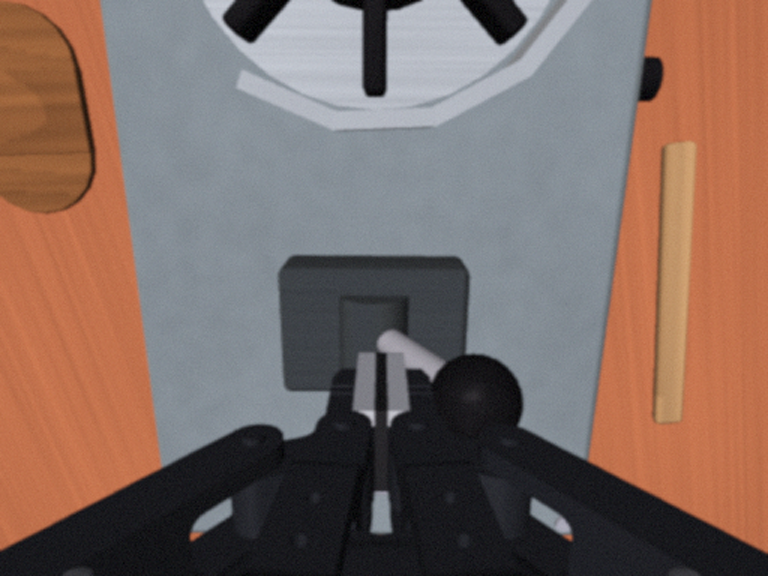

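The force jumped to 7 N, so the lever is on its stop. The knob at (477,396) matches the prediction for 1.0 rad, (478,398). Backing off and lifting away.

>>> {"method": "play_rows", "body": {
  "xyz": [
    [-4,0,0],
    [-20,0,0],
    [-30,0,0],
    [-20,0,0],
    [0,0,-50],
    [0,0,-50],
    [-30,50,0],
    [-30,60,0],
    [0,60,0],
    [0,0,0]
  ],
  "angular": [
    [0,0,0],
    [0,0,0],
    [0,0,0],
    [0,0,0],
    [0,0,0],
    [0,0,0],
    [0,0,0],
    [0,0,0],
    [0,0,0],
    [0,0,0]
  ],
  "hand": [0,0,0,0,0,0,0,0,0,0]
}}

```text
time: 16.85
tcp_pos: [0.4232, -0.1158, 0.404]
eef_rot: [[0.977, -0.215, 0.001], [-0.215, -0.977, -0.002], [0.001, 0.001, -1.0]]
ft_force: [0.5, 2.0, 0.2]
gripper_width: 0.0003
```

```bash
python3 -c "
from h import *
rem([.0,-.065,.130])
p=np.load('p.npy')
o=[]
for n,a in (('top',(155,125,340,265)),('side',(155,165,315,305))):
  im=cv2.cvtColor(manip.read_camera(n),cv2.COLOR_RGB2BGR);cv2.imwrite(f'pics/{n}F.png',im)
  old=cv2.imread(f'pics/{n}0.png')
  c=lambda i:cv2.resize(i[a[1]:a[3],a[0]:a[2]],(390,290),interpolation=2)
  o.append(np.hstack([c(old),c(im)]))
  t=.5;print(n,proj(n,b2w(p,[[.06*np.sin(t),-.065,.092+.06*np.cos(t)],[.064,.085,.1]])))
cv2.imwrite('pics/cmp.png',np.vstack(o))
"
```

```text
t 16.85 tool mm [ 129.9 -172.4  100.5] yaw err(want box) 0.0061 tilt [ 0.0008 -0.0017] tip box mm [-131.  -236.5  230.6] F [0.5 2.  0.2] Fbox [0.1 2.1] w 0.0003
top [[276.82116808 183.23350135]
 [216.05247258 156.90477012]]
side [[244.09675515 184.88808226]
 [197.05079134 223.95353181]]
```

View pics/cmp.png

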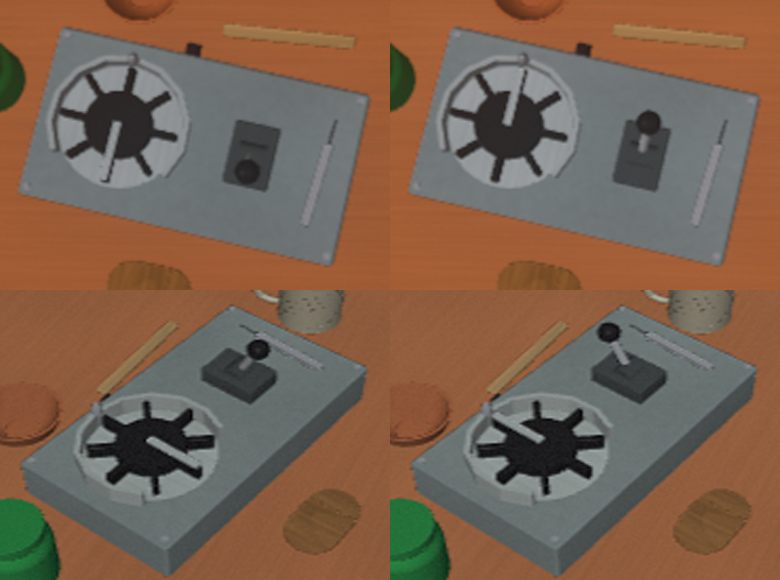

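View pics/topF.png

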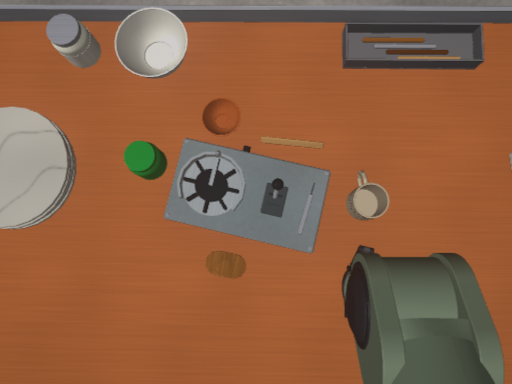

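The bar is on the stud, the knob at (277,184) matches full-on at (277,183), and nothing else has moved. Handing in.

```bash
python3 -c "
from workcell import manip
print(manip.hand_in())"
```

```text
the job is handed in; nothing more can be done
None
```

The wheel is set to the stud, the toggle is fully over, and I handed the job in at about 17 s, well inside the 51 s limit.

- **Thumbwheel:** The bar started pointing straight at the robot (about -3.14 rad). I flicked it four clicks anticlockwise with the shut fingertips, checking the wrist picture after each one. It did not run past the stud, and wrist, side and top views all show the bar pointing at it.
- **Toggle:** I pushed the lever away from the robot until the force rose to about 7 N at its stop. After I backed off, the knob was within about 1 pixel in the top view of where it should be at 1.0 rad.
- **Everything else:** In before-and-after views from the top and side cameras, the box looks unmoved and the bystanders unshifted. The arm was clear of everything when I handed in.

No check failed. The first box fit was 2 to 3 mm off in the wrist view, and I corrected it before touching anything.

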